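# Set up a soldering board: backplate, bezel and heat screen

### The job

Set up the soldering board for joining the brass bezel ring to the brass backplate: swing the spring hold-down finger up and over until it stays open (leave it open), lift the backplate off its dowels, lay it flat and centred on the scorched spot of the board with its long side running left to right along the pencil line, and set the brass bezel ring flat on the middle of it. Then build the heat screen on the board: the long refractory block parallel to the plate and straight behind it (away from the robot), and the small refractory block square beside its left end, each about 2 cm clear of the plate, with the right side left open for the flame. Leave the silver bezel ring and the flux pot where they are.

Things in the scene. Friction and masses are not known exactly. Their poses are not given: they have to be found in the camera images.
- soldering_board: Flat off-white ceramic board, fixed, 12 mm thick, with a dark round scorched spot (core 44 mm across) where two thin pencil lines cross. Origin: under the spot's centre, at the underside. x points away from the robot (behind), y to the left; it reaches from -45 to +115 mm in x, -80 to +110 mm in y. Turned by at most 0.15 rad.
- holddown_fixture: Fixed aluminium fixture, base 150x64x8 mm. Origin: underside, below the backplate's middle. The plate's underside is 24 mm up, on a bar 20 mm wide (y) that leaves 16 mm free under the plate's long edges; two dowels reach 6 mm up through its holes: lift it straight up 10 mm. Hinge of the finger: along y at x = +62, z = +40 mm, in a post to z = 48 mm. Turned by at most 0.25 rad.
- holddown (a joint): Angle (rad) of the hold-down finger, a steel bar 10 mm wide whose rubber foot presses on the backplate's middle (about 0); it opens upward and over towards the fixture's +x, to a stop at 1.9. An over-centre spring (about 0.2 N m) closes it below 0.8 rad; past 1 rad and let go, it flips open by itself and stays.
- holddown_knob (a point): Centre of the red barrel-shaped cross knob, 15 mm thick and 22 mm long (along the fixture's y), on top of the finger's free end, 73 mm from the hinge. Closed, it is at x = -8, y = 0, z = +60 mm in the fixture's frame. Pinch its flat ends (along the fixture's y) and lead it in an arc about the hinge; about 4 N lifts it.
- backplate: Brass plate 60 x 36 x 5 mm (x, y, z) with a 7 mm hole at 22 mm either side of the middle along x, 90 g. Origin: centre of its underside. It starts on the fixture under the hold-down finger. Grasp it across its 36 mm width (its y).
- brass_bezel: Yellow brass bezel ring lying flat, 21 mm outside diameter, 8 mm high, 15 g. Origin: centre of its underside. Goes on the backplate. Carry it, too, clear of the black stand (0.2 m high, front edge 0.62 m ahead of the robot base).
- silver_bezel: White silver bezel ring lying flat, 22 mm outside diameter, 8 mm high. Origin: centre of its underside. Not needed; leave it.
- long_block: Long brown refractory block 67 x 122 x 27 mm (x, y, z), 60 g, lying on the table top. Origin: centre of its underside; y along its length. Grasp it across its 67 mm width (its x), and carry it clear of the black stand, 0.2 m high, whose front edge is 0.62 m ahead of the robot base.
- small_block: Small brown refractory block 37 x 45 x 28 mm (x, y, z), 18 g, lying on the table top. Origin: centre of its underside.
- flux_pot: White round flux dish, 68 mm across and 28 mm high, loose. Origin: centre of its underside. Leave it.

How it is judged:
By the outcome, as a careful person would: the job done as asked, in the order asked, and still so for the second after the job is handed in, with the robot touching nothing.
It also fails if it takes over 125 s, if anything falls off the work surface, if the arm or the gripper's body presses on something with over 40 N, if the wrist force passes 120 N, or if a joint passes its speed limit or range.

### The arm

A 7-joint arm with a two-finger parallel gripper is mounted at the origin on a cart in front of the work surface, level with it; the furniture and walls round the work are solid. World frame = base frame: x ahead of the robot, y to its left, z up, the work surface at z = 0. Lengths are in m, angles in rad, forces in N, time in s.
With the tool pointing down it reaches from about 0.4 to 0.925 m from the base axis. Payload 5.6 kg.
Tool frame: the origin (TCP) lies midway between the tips of the shut fingers; the grasp point (between the pads) lies 19 mm behind it; z points along the fingers, y is the line along which they close (so a half turn about z gives the same grasp; the last joint's range is limited). The gripper opens to 85 mm and grips with 20 to 120 N. Pads are 22 mm wide; open, the fingers measure 114 mm over their backs; the gripper's body (76 mm by 85 mm) begins 54 mm behind the grasp point. The pads swing forward as they close: fully open they stand 13 mm farther back than shut.
Start: joints at [1.162, 0.468, -0.012, 1.603, 0.006, 1.071, -0.056], TCP at [0.232, -0.607, 0.231] pointing down, gripper open.
Joint ranges: [-2.53, 2.53], [-0.31, 2.02], [-1.57, 1.55], [0.28, 2.44], [-1.29, 4.43], [0.15, 1.84], [-2.92, 2.92]. Speed limits (rad/s): [2.57, 2.57, 3.14, 3.14, 3.14, 3.14, 3.14].

### API

Orientations are given as [roll, pitch, yaw] about the fixed x, y, z axes, in that order (R = Rz(yaw) Ry(pitch) Rx(roll)).
In Python, from plant import r gives the robot as it stands.
- The arm moves only by the tool play_rows, never from a script. Its argument "deltas" is a list of rows, each a list of 6 numbers: the shift along the tool's x, y, z as a fraction of full scale, then the turn, a rotation vector about the tool's x, y, z as a fraction of full scale. A call has 1 to 20 rows; each row is the pose to reach, as a shift and turn from the pose commanded when the call began, along the tool's axes at that moment; what a row does not reach only later rows make up. Full scale, the value 1, is 80 cm for a shift and 90 degrees for a turn. A row lasts 1/8 s, in which the tool goes at most 62.5 mm and 10.7 degrees, less where a joint would pass 70% of its speed; a pose out of reach is approached as far as the arm can. A call with a number of a shift or a turn outside -1 to 1 is refused whole. A call with a gripper value outside its range is refused whole. "grip" is the opening, from 0 (shut) to 1 (fully open), set as the call begins (left out, the last holds). The fingers move at their own pace and stop on an object; "newtons" is the grip in N (left out, the last holds). Time passes only in rows, so rows that repeat a pose let the fingers close. It gives the time, the measured TCP pose, the force, the opening and the grip force at its end, in the units of the state.
- r.sense(): the state, without advancing time (a new reading comes with each control period).
- r.get_image(name): name is "side" or "top"; returns a dict with "frame" (384x512x3 uint8, red, green, blue), "mtx" (3x3 intrinsics, pixels), "world_from_camera" (4x4, takes a point from camera to world coordinates). Camera axes: x right, y down, z forward; pixel columns grow to the right and rows downward; lengths in m; the calibration is good to about 2 mm. A picture is of the moment at which its call begins. There is no depth.
- r.hand_in(): hands the job in; it is judged then, once.
The state is a dict: "time": time; "joint_positions": joint angles; "joint_velocities": joint speeds; "tau": joint torques, N m; "eef_pos": TCP position; "tool_rot": TCP orientation; "ft_force": force on the tool from outside, world axes, zero at the start; "ft_torque": the same for the moment, N m; "gripper_width": finger opening in m; "grasp_force": force on a finger pad.
Only numpy, scipy, OpenCV 4.12 (cv2) and the standard library are available. Lean on these libraries where they do the work, as an engineer would, in place of code of your own. Each camera call takes 0.05 s, during which the arm holds its last target. There are 200 camera calls.

## Working session

There is one attempt and no reset: what is moved stays moved. The work goes in short steps, Python scripts to look and compute and a tool call to move; the robot and the scene stay as the last step left them, time stands still between calls to the robot, and variables do not carry over. Pictures are saved under pics/ and viewed, at most 14 in all, crops included, and the job is handed in when it is done.

Besides the shell and the picture viewer there is one more tool, called as name(argument=value, ...) on one line, values as JSON. play_rows: Moves the arm, as the interface text tells. Its arguments: {"type":"object","properties":{"deltas":{"type":"array"},"grip":{"type":"number"},"newtons":{"type":"number"}},"required":["deltas"]}

```bash
ls; mkdir -p pics; python3 - <<'E'
from plant import r
import cv2,numpy as np
for n in("side","top"):
    d=r.get_image(n); cv2.imwrite(f"pics/{n}0.png",d["frame"][:,:,::-1]); print(n,d["mtx"].round(1).tolist(),d["world_from_camera"].round(3).tolist())
s=r.sense();print(s["time"],s["eef_pos"],s["tool_rot"],s["gripper_width"])
E
```

```text
pics
side [[375.6, 0.0, 255.0], [0.0, 375.6, 190.9], [0.0, 0.0, 1.0]] [[-0.989, -0.079, 0.123, 0.376], [-0.144, 0.382, -0.913, 0.972], [0.025, -0.921, -0.389, 0.481], [0.0, 0.0, 0.0, 1.0]]
top [[447.5, 0.0, 260.0], [0.0, 447.5, 186.5], [0.0, 0.0, 1.0]] [[0.004, -0.981, 0.196, 0.274], [-1.0, 0.001, 0.027, -0.016], [-0.027, -0.196, -0.98, 1.243], [0.0, 0.0, 0.0, 1.0]]
0.1 [ 0.2322403  -0.60653209  0.23040999] [-3.13994236e+00  1.07389057e-04  3.65703049e-01] 0.08562444373043203
```

View pics/top0.png

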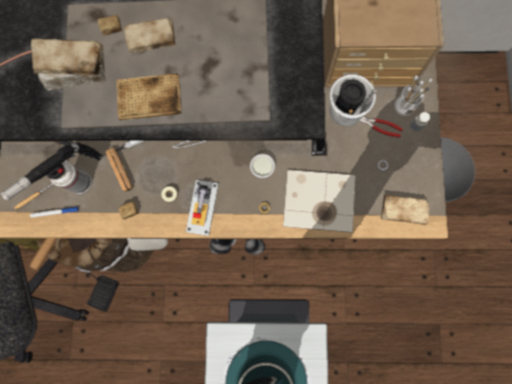

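View pics/side0.png

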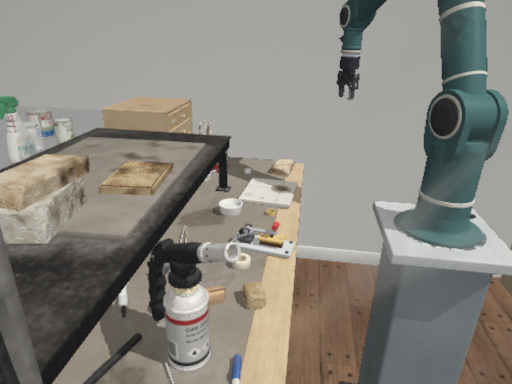

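Top view: fixture about (202,207), board spot (325,212), long block (406,208), small block (128,210), brass ring (264,207), silver ring (383,165), flux pot (262,165). I'll enlarge crops next.

```bash
cat > h.py <<'E'
import cv2,numpy as np
from plant import r
def cam(n):
    d=r.get_image(n); return d["frame"][:,:,::-1].copy(),d["mtx"],d["world_from_camera"]
def ray(c,uv):
    f,K,T=c; v=T[:3,:3]@np.linalg.solve(K,[uv[0],uv[1],1.]); return T[:3,3],v
def onz(c,uv,z):
    o,v=ray(c,uv); return o+v*(z-o[2])/v[2]
def tri(c1,u1,c2,u2):
    o1,v1=ray(c1,u1);o2,v2=ray(c2,u2)
    s=np.linalg.lstsq(np.c_[v1,-v2],o2-o1,rcond=None)[0]
    a,b=o1+s[0]*v1,o2+s[1]*v2
    return (a+b)/2,np.linalg.norm(a-b)
def proj(c,p):
    f,K,T=c; q=K@(T[:3,:3].T@(np.array(p)-T[:3,3])); return q[:2]/q[2]
def crop(c,x0,y0,x1,y1,k,name):
    cv2.imwrite(name,cv2.resize(c[0][y0:y1,x0:x1],None,fx=k,fy=k,interpolation=cv2.INTER_CUBIC))
E
python3 - <<'E'
from h import *
t=cam("top");s=cam("side")
a=cv2.resize(t[0][145:240,110:240],None,fx=6,fy=6,interpolation=cv2.INTER_CUBIC)
cv2.imwrite("pics/t1.png",a)
crop(t,245,140,440,240,4,"pics/t2.png"); crop(s,180,150,310,320,3.5,"pics/s1.png")
E
```

```text
(no output)
```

View pics/t1.png

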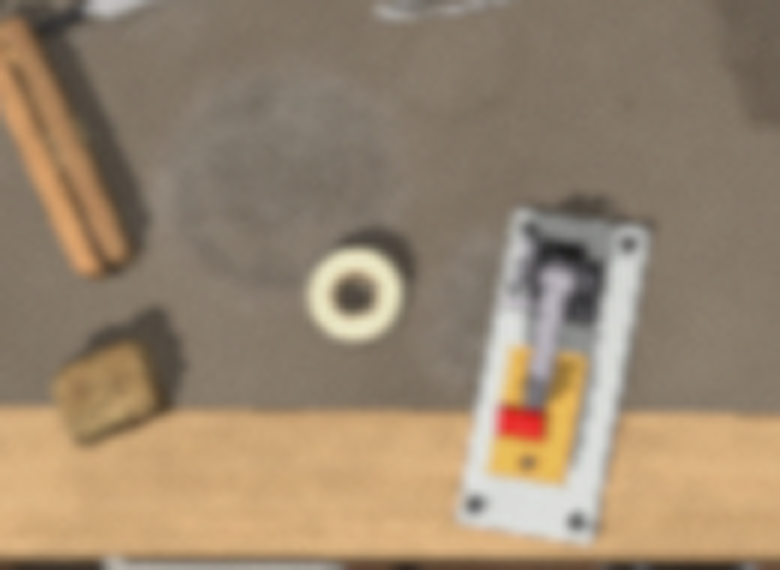

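View pics/t2.png

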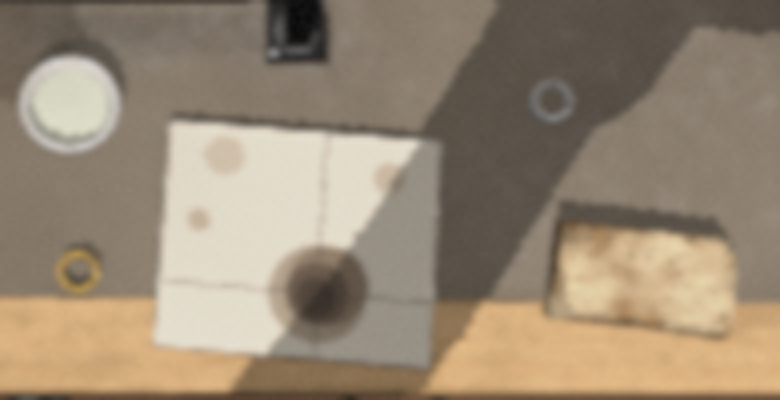

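View pics/s1.png

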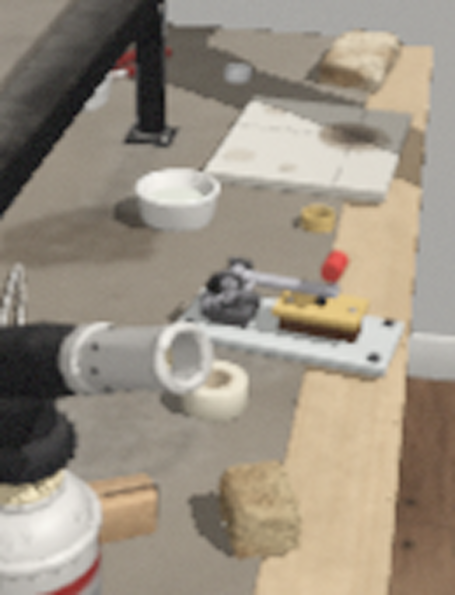

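Crops show the fixture (corners (515,207),(650,230),(592,543),(458,520) in t1), red knob (523,422), plate (537,415). In t2 the board corners are (170,118),(440,140),(430,368),(153,345), and the spot is at (320,293). The side crop shows the same things from the left: knob (335,265), ring (318,217), small block (260,507).

```bash
cat > meas.py <<'E'
from h import *
t=cam("top");s=cam("side")
P=lambda x0,y0,k,p:((p[0]+.5)/k-.5+x0,(p[1]+.5)/k-.5+y0)
def yaw(v): return np.arctan2(v[1],v[0])
# fixture and board from corners: far-left, far-right, near-right, near-left
for n,off,cs,z in(("fix",(110,145,6),[(515,207),(650,230),(592,543),(458,520)],.008),("board",(245,140,4),[(170,118),(440,140),(430,368),(153,345)],.012)):
    q=[onz(t,P(*off,c),z)[:2] for c in cs]; q=np.array(q)
    print(n,"centre",q.mean(0).round(4),"len",[round(np.linalg.norm(q[i]-q[i-1]),4) for i in range(4)],"yaws",
     round(yaw(q[0]-q[3]),3),round(yaw(q[1]-q[2]),3),round(yaw(q[0]-q[1])-np.pi/2,3),round(yaw(q[3]-q[2])-np.pi/2,3))
print("spot",onz(t,P(245,140,4,(320,293)),.012).round(4))
def blob(c,lo,hi,box,show=None):
    h=cv2.cvtColor(c[0],cv2.COLOR_BGR2HSV); x0,y0,x1,y1=box
    m=np.zeros(h.shape[:2],np.uint8); m[y0:y1,x0:x1]=cv2.inRange(h,lo,hi)[y0:y1,x0:x1]
    cs=cv2.findContours(m,cv2.RETR_EXTERNAL,cv2.CHAIN_APPROX_NONE)[0]; k=max(cs,key=cv2.contourArea)
    mm=np.zeros_like(m); cv2.drawContours(mm,[k],-1,1,-1); yy,xx=np.nonzero(mm)
    return np.array([xx.mean(),yy.mean()]),len(xx),cv2.minAreaRect(k)
R=((0,150,110),(6,255,255))
a=blob(t,*R,(185,180,220,240));b=blob(s,*R,(255,210,300,240));print("knob",a[:2],b[:2],tri(t,a[0],s,b[0]))
Y=((14,110,60),(32,255,255))
a=blob(t,*Y,(252,195,276,214));b=blob(s,*Y,(262,203,280,219));print("ring",a,b,tri(t,a[0],s,b[0]))
a=blob(t,*Y,(185,195,215,230));print("plate",a)
E
python3 meas.py; python3 - <<'E'
from h import *
t=cam("top");s=cam("side")
h=cv2.cvtColor(t[0],cv2.COLOR_BGR2HSV)
print("blk px",h[210,128],h[208,406],"table",h[190,140],h[225,140],h[225,380],h[190,420])
E
```

```text
fix centre [0.4633 0.1805] len [np.float64(0.1495), np.float64(0.0652), np.float64(0.1491), np.float64(0.0633)] yaws -0.145 -0.158 -0.173 -0.167
board centre [ 0.4818 -0.1465] len [np.float64(0.1611), np.float64(0.1896), np.float64(0.1603), np.float64(0.1898)] yaws -0.081 -0.08 -0.086 -0.082
spot [ 0.4456 -0.161   0.012 ]
knob (array([196.57692308, 214.84615385]), 26) (array([275.08333333, 225.72222222]), 36) (array([0.43262567, 0.18576845, 0.06075162]), np.float64(0.0017181435899028096))
ring (array([264.09756098, 207.30487805]), 82, ((264.5, 207.0), (10.0, 9.0), 90.0)) (array([269.62068966, 212.24137931]), 29, ((270.5, 212.5), (5.0, 7.0), 90.0)) (array([0.4620699 , 0.00640588, 0.00656553]), np.float64(6.521999879879056e-05))
plate (array([200.71631206, 216.21985816]), 141, ((199.38461303710938, 213.57691955566406), (11.96308422088623, 20.984426498413086), 11.309932708740234))
blk px [ 18 111 163] [ 18  78 213] table [ 17  51 136] [ 16 108 203] [ 16 105 218] [ 18  53 140]
```

```bash
cat >> h.py <<'E'
from scipy.spatial.transform import Rotation as Ro
def go(x,y,z,psi,psi0=None):
    """tool-axes shift (fraction of .8 m) and turn about tool axes (fraction of 90 deg) from the measured pose"""
    s=r.sense(); R0=Ro.from_euler("xyz",s["tool_rot"]); R1=Ro.from_euler("xyz",[np.pi,0,psi])
    d=R0.inv().apply(np.array([x,y,z])-s["eef_pos"])/.8; w=(R0.inv()*R1).as_rotvec()/(np.pi/2)
    print("d",d.round(4).tolist(),"w",w.round(4).tolist(),"rows",round(max(np.linalg.norm(d)*.8/.0625,np.linalg.norm(w)*90/10.7),1)," now",s["eef_pos"].round(4),"psi",round(s["tool_rot"][2],3),"t",round(s["time"],2),"w",round(s["gripper_width"],4))
E
python3 - <<'E'
from h import *
t=cam("top");s=cam("side")
P=lambda x0,y0,k,p:((p[0]+.5)/k-.5+x0,(p[1]+.5)/k-.5+y0)
for n,off,cs,H in(("long",(245,140,4),[(564,222),(735,238),(730,337),(549,316)],.027),("small",(110,145,6),[(55,390),(140,343),(162,398),(80,443)],.028)):
    for zz in(H,0):
        q=np.array([onz(t,P(*off,c),zz)[:2] for c in cs])
        print(n,zz,q.round(4).tolist(),[round(float(np.linalg.norm(q[i]-q[i-1])),4) for i in range(4)],[round(float(np.arctan2(*(q[i]-q[i-1])[::-1])),3) for i in range(4)])
# heights from side view: small block top-face corners & bottom
pt=P(110,145,6,(140,343))
for uv in [(223,466),(292,462),(300,500)]: print(tri(t,pt,s,P(180,150,3.5,uv)))
go(.45,-.25,.23,1.2); go(.433,.186,.12,2.98)
E
```

```text
long 0.027 [[0.4926, -0.3269], [0.4814, -0.4422], [0.4137, -0.4341], [0.4279, -0.3136]] [0.0661, 0.1158, 0.0682, 0.1214] [-0.204, -1.668, 3.024, 1.454]
long 0 [[0.4974, -0.3338], [0.486, -0.4516], [0.4168, -0.4434], [0.4313, -0.3202]] [0.0676, 0.1183, 0.0697, 0.1241] [-0.204, -1.668, 3.024, 1.454]
small 0.028 [[0.4525, 0.408], [0.4744, 0.3698], [0.4488, 0.3581], [0.4279, 0.3948]] [0.0279, 0.044, 0.0282, 0.0422] [0.493, -1.05, -2.712, 2.087]
small 0 [[0.4566, 0.4178], [0.479, 0.3787], [0.4528, 0.3667], [0.4315, 0.4043]] [0.0285, 0.045, 0.0288, 0.0432] [0.493, -1.05, -2.712, 2.087]
(array([0.47493378, 0.37024104, 0.02672512]), np.float64(0.0006153495144033145))
(array([0.45474705, 0.36692644, 0.03522143]), np.float64(0.03646960318439665))
(array([0.45327972, 0.37325269, 0.01582347]), np.float64(0.04568127743290936))
d [0.4136, -0.3195, 0.0016] w [-0.0001, 0.0, -0.5311] rows 6.7  now [ 0.2324 -0.607   0.2313] psi 0.366 t 0.5 w 0.0853
d [0.5887, -0.836, 0.1391] w [-0.0001, -0.0, -1.6643] rows 14.0  now [ 0.2324 -0.607   0.2313] psi 0.366 t 0.5 w 0.0853
```

play_rows(deltas=[[0.41,-0.32,0,0,0,-0.53],[0.41,-0.32,0,0,0,-0.53],[0.41,-0.32,0,0,0,-0.53],[0.41,-0.32,0,0,0,-0.53],[0.41,-0.32,0,0,0,-0.53],[0.41,-0.32,0,0,0,-0.53],[0.41,-0.32,0,0,0,-0.53],[0.41,-0.32,0,0,0,-0.53]], grip=0.6)

```text
time: 1.5
eef_pos: [0.4492, -0.2471, 0.2317]
tool_rot: [3.141, -0.001, 1.205]
ft_force: [0.1, -0.9, 0.3]
gripper_width: 0.0514
grasp_force: 0.0
```

```bash
python3 - <<'E'
from h import *
go(.433,.186,.12,2.35); print(r.sense()["joint_positions"].round(2))
E
```

```text
d [0.4983, -0.2126, 0.1399] w [0.0009, -0.0002, -0.7289] rows 7.2  now [ 0.4492 -0.2471  0.2317] psi 1.205 t 1.5 w 0.0514
[ 0.75  0.26 -0.36  1.92  0.11  0.98 -0.03]
```

play_rows(deltas=[[0.498,-0.213,0.1,0,0,-0.95],[0.498,-0.213,0.1,0,0,-0.95],[0.498,-0.213,0.1,0,0,-0.95],[0.498,-0.213,0.1,0,0,-0.95],[0.498,-0.213,0.1,0,0,-0.95],[0.498,-0.213,0.1,0,0,-0.95],[0.498,-0.213,0.1,0,0,-0.95],[0.498,-0.213,0.1,0,0,-0.95],[0.498,-0.213,0.1,0,0,-0.95]], grip=0.6)

```text
time: 2.62
eef_pos: [0.4337, 0.1821, 0.1509]
tool_rot: [-3.141, -0.001, 2.689]
ft_force: [0.1, 0.3, -0.1]
gripper_width: 0.0512
grasp_force: 0.0
```

```bash
python3 - <<'E'
from h import *
go(.433,.186,.043,2.98); print(r.sense()["joint_positions"].round(2))
t=cam("top");s=cam("side")
crop(t,245,140,440,240,4,"pics/t3.png")
for c,k,rr in((t,6,(290,165,360,235)),):
    pass
# pencil lines on the board: dark thin lines, profile search at several rows/cols
g=cv2.cvtColor(t[0],cv2.COLOR_BGR2GRAY).astype(float)
up=cv2.resize(g,None,fx=4,fy=4,interpolation=cv2.INTER_CUBIC)
for c in(290,295,300,305,344,348,351):
    col=g[205:222,c]; b=cv2.GaussianBlur(col.reshape(-1,1),(1,9),3).ravel()-col; i=b[3:-3].argmax()+3
    print("h",c,205+i+ .5*(b[i-1]-b[i+1])/(b[i-1]-2*b[i]+b[i+1]),round(b[i],1))
for rw in(176,180,184,188,192,196,200,224):
    row=g[rw,315:337]; b=cv2.GaussianBlur(row.reshape(1,-1),(9,1),3).ravel()-row; i=b[3:-3].argmax()+3
    print("v",rw,315+i+ .5*(b[i-1]-b[i+1])/(b[i-1]-2*b[i]+b[i+1]),round(b[i],1))
E
```

```text
d [0.0028, 0.0041, 0.1349] w [-0.0003, -0.0005, -0.1855] rows 1.7  now [0.4337 0.1821 0.1509] psi 2.689 t 2.62 w 0.0512
[ 0.21  0.41 -0.8   2.06  0.4   0.83  0.29]
h 290 209.97877147420877 10.9
h 295 216.19264007543225 13.5
h 300 210.96501097280142 9.3
h 305 211.0557142740145 8.1
h 344 214.9038575282976 7.1
h 348 215.000633838372 11.0
h 351 215.004681473031 10.4
v 176 326.18806679374916 5.1
v 180 325.3304244881703 5.2
v 184 325.3669685123818 6.0
v 188 325.6309594939115 6.0
v 192 325.3703804286615 5.6
v 196 324.81368014853376 5.9
v 200 324.5236746383962 7.3
v 224 326.8863254386748 19.7
```

play_rows(deltas=[[0.003,0.004,0.0,0,0,-0.186],[0.003,0.004,0.06,0,0,-0.186],[0.003,0.004,0.134,0,0,-0.186],[0.003,0.004,0.134,0,0,-0.186],[0.003,0.004,0.134,0,0,-0.186]])

```text
time: 3.35
eef_pos: [0.4339, 0.1865, 0.0457]
tool_rot: [3.141, 0.002, 2.981]
ft_force: [0.7, 0.0, 0.0]
gripper_width: 0.0512
grasp_force: 0.0
```

```bash
python3 - <<'E'
from h import *
go(.433,.186,.043,2.98)
t=cam("top");s=cam("side"); z=.012
hp=np.array([onz(t,p,z)[:2] for p in[(290,209.98),(300,210.97),(305,211.06),(344,214.9),(348,215),(351,215)]])
vp=np.array([onz(t,p,z)[:2] for p in[(326.19,176),(325.33,180),(325.37,184),(325.63,188),(325.37,192),(324.8,196),(324.52,200)]])
a=np.polyfit(hp[:,1],hp[:,0],1); b=np.polyfit(vp[:,0],vp[:,1],1)
x=(a[0]*b[1]+a[1])/(1-a[0]*b[0]); print("yaw h",-np.arctan(a[0]),"yaw v",np.arctan(b[0]),"cross",x,b[0]*x+b[1])
A=cv2.resize(t[0][175:235,180:225],None,fx=8,fy=8,interpolation=cv2.INTER_CUBIC);B=cv2.resize(s[0][180:260,225:305],(480,480),interpolation=cv2.INTER_CUBIC[0] if 0 else cv2.INTER_CUBIC)
cv2.imwrite("pics/k1.png",np.hstack([A[:480,:],B[:480]]))
E
```

```text
d [0.001, -0.0007, 0.0034] w [0.0005, 0.0012, 0.0005] rows 0.0  now [0.4339 0.1865 0.0457] psi 2.981 t 3.35 w 0.0512
yaw h -0.08706225709866663 yaw v -0.07736624288876948 cross 0.44555983185474096 -0.15915177923978518
```

View pics/k1.png

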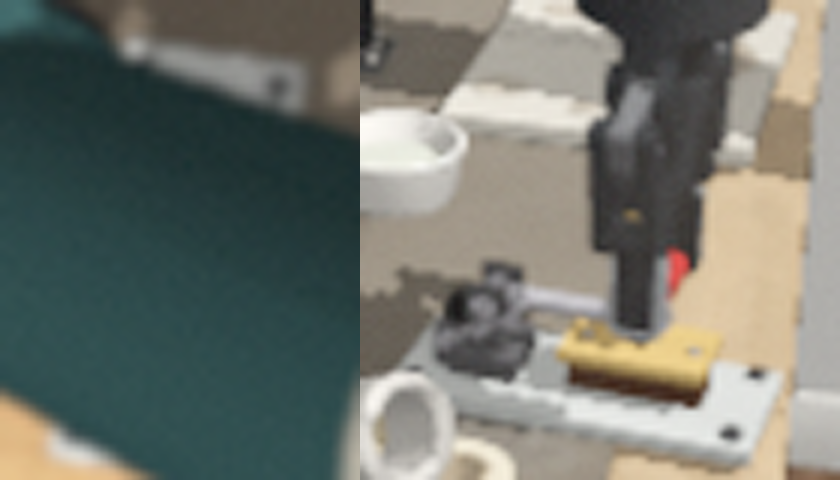

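Side crop shows the fingers straddling the red knob with the pads level with it. The offset in the picture matches parallax. I'll pinch now.

play_rows(deltas=[[0.0,0,0.003,0,0,0],[0.0,0,0.003,0,0,0],[0.0,0,0.003,0,0,0],[0.0,0,0.003,0,0,0],[0.0,0,0.003,0,0,0],[0.0,0,0.003,0,0,0]], grip=0, newtons=40)

```text
time: 4.2
eef_pos: [0.4334, 0.1854, 0.0428]
tool_rot: [-3.139, 0.002, 2.982]
ft_force: [-0.6, -3.6, 9.2]
gripper_width: 0.021
grasp_force: 38.7
```

```bash
python3 - <<'E'
from h import *
s=r.sense();print(s["eef_pos"],s["gripper_width"],s["grasp_force"],s["ft_force"])
R=Ro.from_euler("xyz",s["tool_rot"])
u=np.array([np.cos(-.16),np.sin(-.16),0])
a0=np.arctan2(20,-70)
for th in np.linspace(.12,1.2,10):
    k=.0728*np.array([np.cos(a0-th),np.sin(a0-th)])-.0728*np.array([np.cos(a0),np.sin(a0)])
    d=u*k[0]+np.array([0,0,k[1]]); print(round(th,2),(R.inv().apply(d)/.8).round(4).tolist())
E
```

```text
[0.43341063 0.18536096 0.0428397 ] 0.02097420592148161 38.70533287525177 [-0.57402029 -3.57259399  9.15848173]
0.12 [-0.0036, -0.0, -0.0103]
0.24 [-0.0085, -0.0, -0.0201]
0.36 [-0.0145, -0.0001, -0.0292]
0.48 [-0.0215, -0.0001, -0.0375]
0.6 [-0.0295, -0.0001, -0.045]
0.72 [-0.0383, -0.0001, -0.0514]
0.84 [-0.0478, -0.0001, -0.0568]
0.96 [-0.0579, -0.0002, -0.0609]
1.08 [-0.0684, -0.0002, -0.0638]
1.2 [-0.0792, -0.0002, -0.0655]
```

play_rows(deltas=[[-0.0036,0,-0.0103,0,0,0],[-0.0085,0,-0.0201,0,0,0],[-0.0145,0,-0.0292,0,0,0],[-0.0215,0,-0.0375,0,0,0],[-0.0295,0,-0.045,0,0,0],[-0.0383,0,-0.0514,0,0,0],[-0.0478,0,-0.0568,0,0,0],[-0.0579,0,-0.0609,0,0,0],[-0.0684,0,-0.0638,0,0,0],[-0.08,0,-0.0655,0,0,0],[-0.084,0,-0.0657,0,0,0],[-0.084,0,-0.0657,0,0,0]])

```text
time: 5.7
eef_pos: [0.4998, 0.1748, 0.0951]
tool_rot: [-3.14, 0.001, 2.982]
ft_force: [-3.5, -5.2, 1.2]
gripper_width: 0.0212
grasp_force: 39.1
```

```bash
python3 - <<'E'
from h import *
s=r.sense();print(s["eef_pos"],s["gripper_width"],s["grasp_force"],s["ft_force"])
c=cam("side");crop(c,215,150,315,250,5,"pics/k2.png")
E
```

```text
[0.4997763  0.17478014 0.09508843] 0.02120715800766139 39.06900107860565 [-3.46428518 -5.15107574  1.16567233]
```

View pics/k2.png

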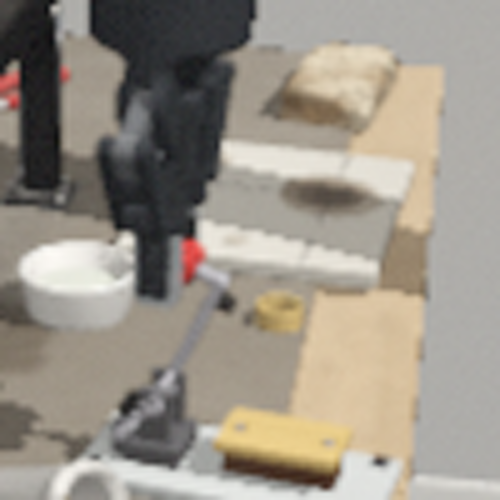

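The finger is raised steeply with the knob in the grip. Releasing.

play_rows(deltas=[[0,0,0,0,0,0],[0,0,0,0,0,0],[0,0,-0.03,0,0,0],[0.03,0,-0.1,0,0,0],[0.08,0,-0.11,0,0,0],[0.08,0,-0.11,0,0,0]], grip=0.65)

```text
time: 6.5
eef_pos: [0.4346, 0.1873, 0.1838]
tool_rot: [3.141, 0.003, 2.987]
ft_force: [0.6, -0.4, 0.4]
gripper_width: 0.0554
grasp_force: 0.0
```

```bash
python3 - <<'E'
from h import *
c=cam("side");crop(c,215,150,315,250,5,"pics/k3.png")
E
```

```text
(no output)
```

View pics/k3.png

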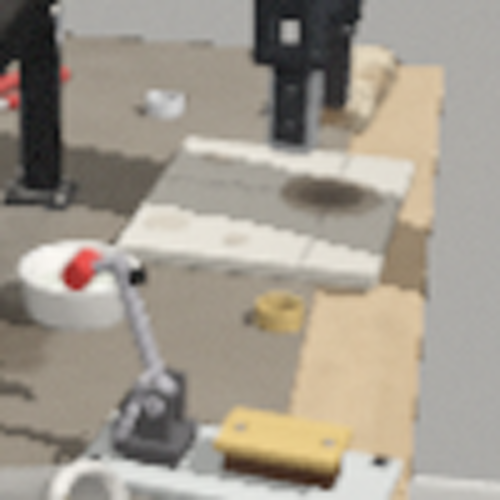

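The finger stays open, leaning back. Now I'll check the plate height and go to it.

```bash
python3 - <<'E'
from h import *
t=cam("top");s=cam("side")
P=lambda x0,y0,k,p:((p[0]+.5)/k-.5+x0,(p[1]+.5)/k-.5+y0)
print("near hole",tri(t,P(110,145,6,(527,461)),s,P(215,150,5,(327,441))))
h=cv2.cvtColor(s[0],cv2.COLOR_BGR2HSV)
go(.4405,.1843,.06,2.98); go(.4405,.1843,.024,2.98)
E
```

```text
near hole (array([0.41892485, 0.18804345, 0.03069805]), np.float64(0.0010674389217582845))
d [-0.0046, -0.0014, 0.1531] w [0.0004, 0.0008, 0.0015] rows 2.0  now [0.4369 0.186  0.1825] psi 2.982 t 6.65 w 0.0555
d [-0.0045, -0.0015, 0.1981] w [0.0004, 0.0008, 0.0015] rows 2.5  now [0.4369 0.186  0.1825] psi 2.982 t 6.65 w 0.0555
```

play_rows(deltas=[[-0.0045,-0.0015,0.07,0,0,0.0015],[-0.0045,-0.0015,0.14,0,0,0.0015],[-0.0045,-0.0015,0.175,0,0,0.0015],[-0.0045,-0.0015,0.19,0,0,0.0015],[-0.0045,-0.0015,0.198,0,0,0.0015],[-0.0045,-0.0015,0.198,0,0,0.0015]])

```text
time: 7.4
eef_pos: [0.4399, 0.1844, 0.0242]
tool_rot: [3.141, 0.001, 2.98]
ft_force: [0.5, 0.6, -0.7]
gripper_width: 0.0554
grasp_force: 0.0
```

```bash
python3 - <<'E'
from h import *
go(.4405,.1843,.024,2.98)
s=cam("side");crop(s,225,180,305,250,6,"pics/p1.png")
E
```

```text
d [-0.0008, 0.0, 0.0003] w [0.0003, 0.0005, 0.0001] rows 0.0  now [0.4399 0.1844 0.0242] psi 2.98 t 7.4 w 0.0554
```

View pics/p1.png

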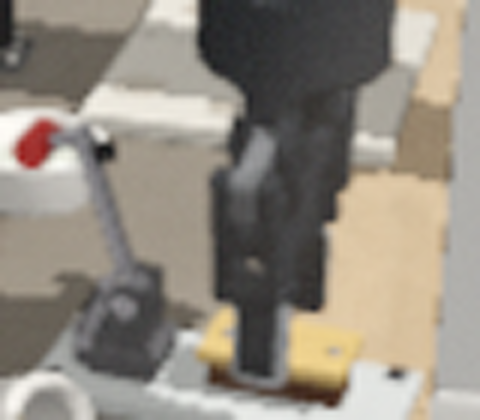

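The near finger stands centred along the plate, just in front of its long edge. Closing, then lifting.

play_rows(deltas=[[0,0,0,0,0,0],[0,0,0,0,0,0],[0,0,0,0,0,0],[0,0,0,0,0,0]], grip=0, newtons=50)

```text
time: 7.95
eef_pos: [0.44, 0.1842, 0.025]
tool_rot: [3.141, 0.002, 2.98]
ft_force: [-0.7, -0.3, 5.6]
gripper_width: 0.0335
grasp_force: 49.0
```

play_rows(deltas=[[0,0,-0.005,0,0,0],[0,0,-0.012,0,0,0],[0,0,-0.025,0,0,0],[0,0,-0.06,0,0,0],[0,0,-0.1,0,0,0],[0,0,-0.1,0,0,0]])

```text
time: 8.7
eef_pos: [0.4408, 0.1848, 0.1061]
tool_rot: [3.14, 0.004, 2.98]
ft_force: [0.6, 0.4, -0.4]
gripper_width: 0.0335
grasp_force: 49.9
```

```bash
python3 - <<'E'
from h import *
print(r.sense()["grasp_force"])
# board yaw -0.082 ; plate turned by -1.493 from fixture yaw -0.16
go(.4456,-.159,.10,2.98-1.493)
s=cam("side");crop(s,225,150,305,250,6,"pics/p2.png")
E
```

```text
49.907652139663696
d [-0.0751, -0.4231, 0.0072] w [0.0031, 0.0013, 0.9504] rows 8.0  now [0.4408 0.1848 0.1061] psi 2.98 t 8.7 w 0.0335
```

View pics/p2.png

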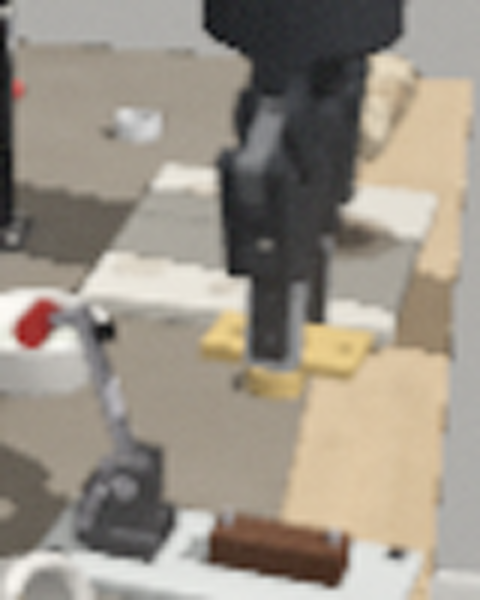

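The plate is held level and clear, with the dowels bare below. Carrying it to the board.

play_rows(deltas=[[-0.075,-0.423,0.007,0,0,0.95],[-0.075,-0.423,0.007,0,0,0.95],[-0.075,-0.423,0.007,0,0,0.95],[-0.075,-0.423,0.007,0,0,0.95],[-0.075,-0.423,0.007,0,0,0.95],[-0.075,-0.423,0.007,0,0,0.95],[-0.075,-0.423,0.007,0,0,0.95],[-0.075,-0.423,0.007,0,0,0.95],[-0.075,-0.423,0.007,0,0,0.95],[-0.075,-0.423,0.007,0,0,0.95]])

```text
time: 10.0
eef_pos: [0.4438, -0.1592, 0.0978]
tool_rot: [-3.141, -0.0, 1.492]
ft_force: [-0.9, 0.2, -0.9]
gripper_width: 0.0337
grasp_force: 50.0
```

```bash
python3 - <<'E'
from h import *
print(r.sense()["tool_rot"])
go(.4456,-.159,.015,2.98-1.493)
s=cam("side");crop(s,235,130,315,220,6,"pics/p3.png")
E
```

```text
[-3.14056970e+00 -2.24270049e-04  1.49154992e+00]
d [0.0004, 0.0023, 0.1034] w [-0.0007, -0.0001, 0.0029] rows 1.3  now [ 0.4438 -0.1592  0.0978] psi 1.492 t 10.0 w 0.0337
```

View pics/p3.png

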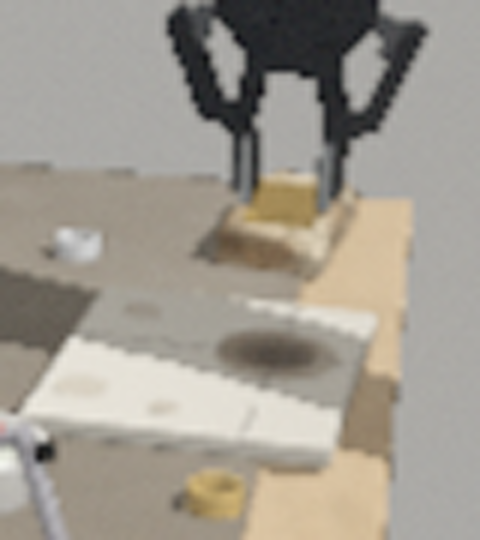

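play_rows(deltas=[[0.0004,0.0023,0.06,0,0,0.003],[0.0004,0.0023,0.09,0,0,0.003],[0.0004,0.0023,0.099,0,0,0.003],[0.0004,0.0023,0.099,0,0,0.003],[0.0004,0.0023,0.099,0,0,0.003]])

```text
time: 10.68
eef_pos: [0.4468, -0.1596, 0.02]
tool_rot: [3.14, 0.0, 1.484]
ft_force: [-0.4, 0.8, -0.5]
gripper_width: 0.0335
grasp_force: 50.0
```

```bash
python3 - <<'E'
from h import *
print(r.sense()["ft_force"])
go(.4456,-.159,.0125,2.98-1.493)
E
```

```text
[-0.3522651   0.81375185 -0.54123979]
d [0.0006, -0.0016, 0.0093] w [0.0012, 0.0003, -0.0021] rows 0.1  now [ 0.4468 -0.1596  0.02  ] psi 1.484 t 10.68 w 0.0335
```

play_rows(deltas=[[0.0003,-0.001,0.004,0,0,-0.001],[0.0003,-0.001,0.007,0,0,-0.001],[0.0003,-0.001,0.0095,0,0,-0.001],[0.0003,-0.001,0.0095,0,0,-0.001]])

```text
time: 11.18
eef_pos: [0.4454, -0.1592, 0.0129]
tool_rot: [-3.142, 0.001, 1.485]
ft_force: [-3.9, 1.9, 18.6]
gripper_width: 0.0334
grasp_force: 52.5
```

```bash
python3 - <<'E'
from h import *
print(r.sense()["ft_force"])
go(.4456,-.159,.0125,2.98-1.493)
E
```

```text
[-3.89911206  1.87686113 18.58425981]
d [0.0003, 0.0002, 0.0005] w [-0.0001, 0.0009, -0.0012] rows 0.0  now [ 0.4454 -0.1592  0.0129] psi 1.485 t 11.18 w 0.0334
```

play_rows(deltas=[[0,0,-0.0006,0,0,0],[0,0,-0.0006,0,0,0]])

```text
time: 11.42
eef_pos: [0.4454, -0.1592, 0.013]
tool_rot: [3.141, 0.001, 1.485]
ft_force: [-3.8, 0.2, 11.7]
gripper_width: 0.0336
grasp_force: 51.8
```

play_rows(deltas=[[0,0,0,0,0,0],[0,0,0,0,0,0],[0,0,-0.01,0,0,0],[0,0,-0.06,0,0,0],[0,0,-0.15,0,0,0],[-0.2,0,-0.15,0,0,0],[-0.2,0,-0.15,0,0,0],[-0.2,0,-0.15,0,0,0]], grip=0.6)

```text
time: 12.42
eef_pos: [0.4306, -0.3222, 0.1328]
tool_rot: [3.141, 0.002, 1.481]
ft_force: [0.8, 0.3, 0.2]
gripper_width: 0.0512
grasp_force: 0.0
```

```bash
python3 - <<'E'
from h import *
t=cam("top");s=cam("side")
crop(t,280,170,380,240,6,"pics/p4.png")
go(.462,.0065,.08,1.6)
E
```

```text
d [0.4146, 0.0011, 0.0646] w [0.0004, 0.0015, -0.0779] rows 5.4  now [ 0.4302 -0.3236  0.1324] psi 1.478 t 12.53 w 0.051
```

View pics/p4.png

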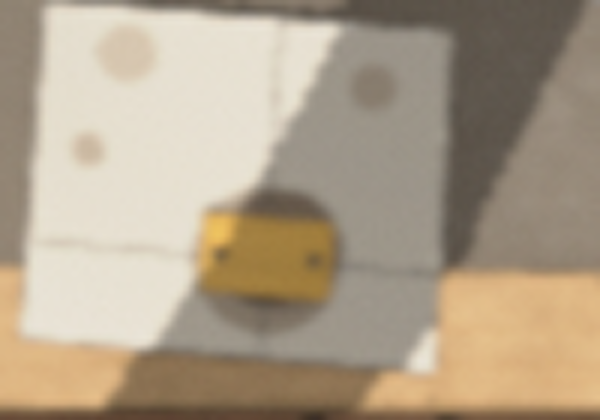

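Plate lies on the spot, holes at about (222,255) and (315,259), along the pencil line. I'll check it numerically while measuring the ring.

```bash
cat >> h.py <<'E'
def comp(c,lo,hi,box,k=6):
    x0,y0,x1,y1=box; im=cv2.resize(c[0][y0:y1,x0:x1],None,fx=k,fy=k,interpolation=cv2.INTER_CUBIC)
    m=cv2.inRange(cv2.cvtColor(im,cv2.COLOR_BGR2HSV),lo,hi)
    ct=max(cv2.findContours(m,cv2.RETR_EXTERNAL,cv2.CHAIN_APPROX_NONE)[0],key=cv2.contourArea)[:,0,:]
    return (ct+.5)/k-.5+np.array([x0,y0])
def rect(c,ct,z):
    q=np.array([onz(c,p,z)[:2] for p in ct]).astype(np.float32)*1000
    (cx,cy),(w,h),a=cv2.minAreaRect(q); return (round(cx,1),round(cy,1)),(round(w,1),round(h,1)),round(np.radians(a),3)
E
python3 - <<'E'
from h import *
t=cam("top");s=cam("side")
Y=((14,130,60),(32,255,255))
print("plate",rect(t,comp(t,*Y,(305,198,345,228)),.017))
ct=comp(t,*Y,(255,198,275,216)); cs=comp(s,(14,110,60),(32,255,255),(258,200,284,222))
bb=lambda c:(c.max(0)+c.min(0))/2
print("ring",rect(t,ct,.008),bb(ct),bb(cs),cs.min(0),cs.max(0),tri(t,bb(ct),s,bb(cs)))
E
```

```text
plate ((446.1, -159.0), (57.9, 36.3), np.float64(1.501))
ring ((451.1, 7.2), (16.3, 5.3), np.float64(1.479)) [263.83333333 211.        ] [270.16666667 212.41666667] [266.25 209.75] [274.08333333 215.08333333] (array([0.45611911, 0.00721462, 0.00597664]), np.float64(0.008720704285351892))
```

play_rows(deltas=[[0.415,0,0.03,0,0,-0.078],[0.415,0,0.03,0,0,-0.078],[0.415,0,0.04,0,0,-0.078],[0.415,0,0.065,0,0,-0.078],[0.415,0,0.065,0,0,-0.078],[0.415,0,0.065,0,0,-0.078],[0.415,0,0.065,0,0,-0.078]])

```text
time: 13.5
eef_pos: [0.459, 0.016, 0.0798]
tool_rot: [-3.141, -0.001, 1.615]
ft_force: [0.1, 0.1, 0.8]
gripper_width: 0.0513
grasp_force: 0.0
```

```bash
python3 - <<'E'
from h import *
go(.462,.0065,.003,1.6)
E
```

```text
d [-0.0122, 0.0033, 0.0959] w [-0.0007, -0.0007, 0.0096] rows 1.2  now [0.459  0.016  0.0798] psi 1.615 t 13.5 w 0.0513
```

play_rows(deltas=[[0,0,0,0,0,0],[0,0,0.03,0,0,0],[0,0,0.06,0,0,0],[0,0,0.06,0,0,0],[0,0,0.06,0,0,0]])

```text
time: 14.12
eef_pos: [0.4604, 0.0117, 0.0326]
tool_rot: [3.141, 0.0, 1.606]
ft_force: [0.3, 1.0, 0.4]
gripper_width: 0.0515
grasp_force: 0.0
```

```bash
python3 - <<'E'
from h import *
go(.462,.0065,.003,1.6)
s=cam("side");crop(s,240,180,300,230,8,"pics/r1.png")
E
```

```text
d [-0.0065, 0.0017, 0.0371] w [0.0005, 0.0001, 0.0039] rows 0.5  now [0.4604 0.0117 0.0326] psi 1.606 t 14.12 w 0.0515
```

play_rows(deltas=[[-0.0065,0.0017,0,0,0,0.003],[-0.0065,0.0017,0.015,0,0,0.003],[-0.0065,0.0017,0.03,0,0,0.003],[-0.0065,0.0017,0.037,0,0,0.003],[-0.0065,0.0017,0.037,0,0,0.003]])

```text
time: 14.8
eef_pos: [0.4609, 0.0074, 0.0015]
tool_rot: [-3.14, -0.0, 1.603]
ft_force: [-0.2, -1.1, 0.2]
gripper_width: 0.0511
grasp_force: 0.0
```

```bash
python3 - <<'E'
from h import *
go(.462,.0065,.003,1.6)
s=cam("side");crop(s,240,180,300,230,8,"pics/r1.png")
E
```

```text
d [-0.0011, 0.0013, -0.0018] w [-0.0011, -0.0, 0.0021] rows 0.0  now [0.4609 0.0074 0.0015] psi 1.603 t 14.8 w 0.0511
```

View pics/r1.png

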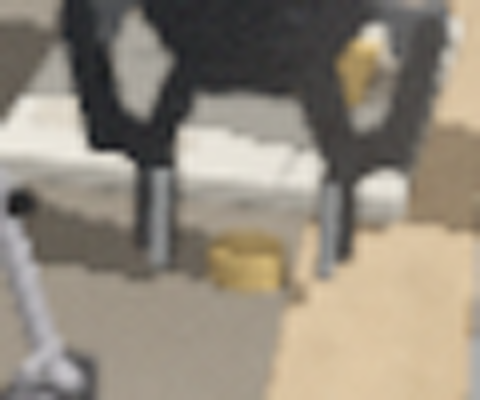

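The fingers straddle the ring evenly (tips at x 160 and 330, ring at 248). Closing gently.

play_rows(deltas=[[0,0,-0.001,0,0,0],[0,0,-0.001,0,0,0],[0,0,-0.001,0,0,0],[0,0,-0.001,0,0,0],[0,0,-0.001,0,0,0],[0,0,-0.001,0,0,0]], grip=0, newtons=25)

```text
time: 15.6
eef_pos: [0.4618, 0.0073, 0.0036]
tool_rot: [3.141, 0.0, 1.603]
ft_force: [-0.6, 1.2, 5.4]
gripper_width: 0.0265
grasp_force: 24.6
```

play_rows(deltas=[[0,0,-0.03,0,0,0],[0,0,-0.08,0,0,0],[0,0,-0.08,0,0,0]])

```text
time: 15.98
eef_pos: [0.4636, 0.0071, 0.0693]
tool_rot: [3.136, 0.0, 1.602]
ft_force: [0.7, 0.5, -1.4]
gripper_width: 0.0264
grasp_force: 24.7
```

```bash
python3 - <<'E'
from h import *
go(.4461,-.159,.065,1.49)
s=cam("side")
cs=comp(s,(14,110,60),(32,255,255),(258,170,284,222)); print(cs.min(0),cs.max(0),(cs.min(0)+cs.max(0))/2)
# ring centre in side view -> at x of TCP plane: ray hits plane x=eef x
o,v=ray(s,(cs.min(0)+cs.max(0))/2); e=r.sense()["eef_pos"]; print(o+v*((e[2]+.0035)-o[2])/v[2],e)
E
```

```text
d [-0.2068, -0.0284, 0.0053] w [0.0035, 0.0, 0.0715] rows 2.7  now [0.4636 0.0071 0.0693] psi 1.602 t 15.97 w 0.0264
[265.75       188.08333333] [274.08333333 193.91666667] [269.91666667 191.        ]
[0.46416865 0.00391259 0.07149179] [0.4624008  0.00683753 0.06799179]
```

The gripper reads 26 mm and the ring image is also about 26 mm wide, so the ring is a bit larger than the text says. It is held and lifted. Carrying it to the plate.

play_rows(deltas=[[-0.207,-0.028,-0.01,0,0,0.07],[-0.207,-0.028,-0.01,0,0,0.07],[-0.207,-0.028,-0.01,0,0,0.07],[-0.207,-0.028,0.01,0,0,0.07],[-0.207,-0.028,0.02,0,0,0.07],[-0.207,-0.028,0.02,0,0,0.07]])

```text
time: 16.77
eef_pos: [0.4438, -0.1571, 0.0499]
tool_rot: [-3.139, -0.001, 1.496]
ft_force: [-0.1, -0.0, -0.4]
gripper_width: 0.0265
grasp_force: 24.7
```

```bash
python3 - <<'E'
from h import *
go(.4461,-.159,.021,1.49)
E
```

```text
d [-0.0023, 0.0032, 0.0361] w [-0.0017, -0.0009, 0.0036] rows 0.5  now [ 0.4438 -0.1571  0.0499] psi 1.496 t 16.77 w 0.0265
```

play_rows(deltas=[[-0.0015,0.0025,0.01,0,0,0],[-0.0015,0.0025,0.02,0,0,0],[-0.0015,0.0025,0.028,0,0,0],[-0.0015,0.0025,0.032,0,0,0],[-0.0015,0.0025,0.032,0,0,0]])

```text
time: 17.4
eef_pos: [0.4462, -0.1603, 0.0253]
tool_rot: [-3.141, -0.0, 1.493]
ft_force: [0.6, 0.3, -1.1]
gripper_width: 0.0264
grasp_force: 24.7
```

```bash
python3 - <<'E'
from h import *
go(.4461,-.159,.021,1.49); print(r.sense()["ft_force"])
E
```

```text
d [0.0017, -0.0003, 0.0054] w [-0.0003, -0.0001, 0.0018] rows 0.1  now [ 0.4462 -0.1603  0.0253] psi 1.493 t 17.4 w 0.0264
[ 0.56136479  0.33793457 -1.13576677]
```

play_rows(deltas=[[0.001,0,0.003,0,0,0],[0.001,0,0.005,0,0,0],[0.001,0,0.007,0,0,0],[0.001,0,0.007,0,0,0]])

```text
time: 17.9
eef_pos: [0.4465, -0.1597, 0.0205]
tool_rot: [3.142, 0.001, 1.493]
ft_force: [-1.6, 1.2, 7.4]
gripper_width: 0.0266
grasp_force: 25.4
```

Light contact. Release with the fingers opening moderately, then rise.

play_rows(deltas=[[0,0,0,0,0,0],[0,0,0,0,0,0],[0,0,-0.01,0,0,0],[0,0,-0.05,0,0,0],[0,0,-0.12,0,0,0],[-0.2,0,-0.15,0,0,0],[-0.29,0,-0.15,0,0,0],[-0.29,0,-0.15,0,0,0],[-0.29,0,-0.15,0,0,0]], grip=0.55)

```text
time: 19.02
eef_pos: [0.4274, -0.3941, 0.1408]
tool_rot: [3.141, 0.001, 1.49]
ft_force: [0.3, 0.1, -0.8]
gripper_width: 0.0468
grasp_force: 0.0
```

```bash
python3 - <<'E'
from h import *
t=cam("top");s=cam("side")
Y=((14,130,60),(32,255,255))
print("plate",rect(t,comp(t,*Y,(305,198,345,228)),.017))
# ring: print saturation/value around
v=cv2.cvtColor(t[0],cv2.COLOR_BGR2HSV)[:,:,2]
print(v[202:224,311:339])
cs=comp(s,(14,110,50),(32,255,255),(255,160,300,200)); print(cs.min(0),cs.max(0))
print(proj(s,[.446,-.159,.017]),proj(s,[.446,-.159,.025]),proj(t,[.446,-.159,.025]))
E
```

```text
plate ((446.3, -158.9), (57.9, 37.1), np.float64(1.465))
[[226 227 227 226 225 223 222 213 203 191 180 170 158 144 144 146 141 128
  118 120 126 138 148 150 152 153 152 152]
 [226 226 225 221 215 209 201 192 181 171 156 145 128 113 110 111 108 102
  100 100 109 121 135 145 151 151 152 150]
 [226 225 220 202 186 181 178 172 164 153 140 125 108  97  96  98  96  98
   97  97  98 104 120 134 147 152 151 153]
 [226 223 214 199 190 184 184 181 173 163 144 122 113 110 108 105 104 102
  103 103 100 103 106 122 137 148 152 150]
 [226 224 219 217 218 219 217 218 216 205 182 158 151 151 149 137 125 119
  121 121 118 115 118 120 132 144 151 152]
 [225 224 221 222 227 228 229 229 229 226 208 187 182 182 175 158 141 136
  142 144 142 141 141 137 137 143 148 151]
 [224 221 218 223 229 230 231 231 231 229 223 208 189 173 160 149 133 137
  149 152 154 153 153 147 139 137 145 151]
 [223 215 213 221 228 231 230 232 231 229 229 222 195 167 153 146 136 134
  143 150 154 155 155 148 136 131 140 148]
 [220 208 208 217 221 220 223 227 227 224 222 212 190 167 156 155 148 138
  139 147 154 153 154 148 133 125
[... 971 characters left out ...]
 135 127 121 113 110 109 110 113 116 120 127 131
  130 134 138 143 144 144 146 150 152 152]
 [228 226 221 190 151 127 121 119 116 109 101  96  92  92  93  99 104 110
  112 115 120 123 129 136 144 150 152 152]
 [227 227 216 185 149 125 121 120 120 117 114 108 103 101 103 104 106 109
  112 114 116 124 131 141 149 151 152 152]
 [227 221 196 170 148 137 127 123 121 121 120 116 112 111 115 118 118 117
  119 120 123 132 144 149 151 153 153 153]
 [224 204 177 158 151 146 138 132 126 124 122 118 113 115 118 119 120 120
  123 128 135 143 151 154 152 152 153 152]]
[275.58333333 183.58333333] [283.41666667 188.25      ]
[280.17533858 187.70917883] [280.30164679 185.43042457] [324.44512928 212.08651256]
```

```bash
python3 - <<'E'
from h import *
t=cam("top");s=cam("side")
p=cv2.resize(cv2.imread("pics/p4.png"),(100,70),interpolation=cv2.INTER_AREA).astype(float)
n=t[0][170:240,280:380].astype(float)
d=np.abs(np.log(p+5)-np.log(n+5)).max(2)
print((d[33:54,31:59]*100).astype(int))
h=cv2.cvtColor(s[0],cv2.COLOR_BGR2HSV)
print(s[0][180:194,270:292,2]);print(h[180:194,270:292,1])
E
```

```text
[[ 3  2  2  2  2  2  2  3  2  4 15 25 23 16 12 10  4  0  6  5  4  3  3  2
   3  3  3  3]
 [ 4  3  2  4  4  4  3  3  0  7 16 18  8  1  2  1  3  5  1  5  3  6  2  2
   3  3  3  4]
 [ 3  2  3  4  4  4  4  3  5 14 12  6  2  2  2  1  1  4  3  4  4  5  5  4
   2  3  3  4]
 [ 2  3  2  4  2  3  2  5 16 26 21 10  9 12 12  6  2  6  3  2  4  3  6  4
   3  3  2  3]
 [ 3  2  2  5  3  3  1 10 24 30 26 16 15 16 14  9  6  7  7  2  2  3  2  3
   3  3  4  3]
 [ 3  2  3  3  3  4  2 11 28 35 32 24 16  7  1  8 17 14  7  3  4  3  4  4
   4  3  3  2]
 [ 2  2  3  3  5  2  4 16 29 35 34 29 17  2  7  9 14 17 12  6  3  3  6  3
   4  2  2  3]
 [ 2  4  3  2  1  4 12 23 32 31 29 27 15  2  2  5  8 14 15  9  4  3  3  1
   3  4  3  3]
 [ 3  4  3  0  6 10 23 33 29 25 18 12  5  1  3  3  4 10 14  9  4  4  3  2
   3  3  3  3]
 [ 4  3  4  2  4 15 30 35 30 22 11  3  1  5  3  6  2  9 11  9  6  4  2  4
   5  4  3  3]
 [ 2  4  2  4 13 26 33 35 33 23 15  6  0  7  4  4  6  7  8  7  3  4  4  2
   2  5  3  3]
 [ 3  2  4 13 24 33 35 34 31 18  9  6  2  4  6  4  7  4 11  3  3  6  3  2
   3  3  5  3]
 [ 2  2 13 24 33 36 36 33 24  7 
[... 2675 characters left out ...]
9 110 108 109 103 106 108  71
   28  22  20  20]
 [ 18  29  44  48  55  95 111 111 112 114 110 111 110 107 105 106 104  65
   35  27  22  22]
 [ 19  33  48  48  89 103 107 109 112 112 110 111 108 107 106 106  98  59
   44  36  32  26]
 [ 19  28  43  52 100 105 102 103 105 107 108 105 109 105 108 105  82  42
   43  37  35  25]
 [ 18  22  30  54 102 104 103 105 102 106 107 104 103 106 102 103  59  46
   39  36  34  26]
 [ 16  17  21  54 106 112 113 110 108 109 108 108 106 103 103  92  43  39
   38  39  27  23]
 [ 16  17  17  21  24  28  41  58  64  91  98 100  99 102 102  77  40  35
   27  26  24  22]
 [ 16  16  16  16  16  16  20  22  24  25  23  27  30  27  27  25  20  19
   20  22  22  22]]
```

```bash
python3 - <<'E'
from h import *
go(.454,-.38,.09,1.46)
E
```

```text
d [0.0167, 0.0315, 0.0625] w [-0.0, -0.0003, 0.0197] rows 0.9  now [ 0.4278 -0.3914  0.14  ] psi 1.491 t 19.23 w 0.0469
```

play_rows(deltas=[[0.0167,0.0315,0.0,0,0,0.02],[0.0167,0.0315,0.06,0,0,0.02],[0.0167,0.0315,0.06,0,0,0.02],[0.0167,0.0315,0.06,0,0,0.02]], grip=1)

```text
time: 19.73
eef_pos: [0.4551, -0.3789, 0.0929]
tool_rot: [3.141, 0.0, 1.463]
ft_force: [0.5, -0.9, -0.1]
gripper_width: 0.0854
grasp_force: 0.0
```

```bash
python3 - <<'E'
from h import *
go(.454,-.38,.004,1.46)
s=cam("side")
# block silhouette in side view vs predicted corners
c,q=np.array([.454,-.38]),-.11
R=np.array([[np.cos(q),-np.sin(q)],[np.sin(q),np.cos(q)]])
for z in(0,.027): print([proj(s,[*(c+R@[a,b]),z]).round(1).tolist() for a,b in((.0335,.061),(-.0335,.061),(-.0335,-.061),(.0335,-.061))])
crop(s,240,130,320,190,10,"pics/b1.png")
# finger pads span
e=r.sense()["eef_pos"];print(e,[proj(s,[e[0]+d,e[1],e[2]+.013]).round(1).tolist() for d in(-.042,.042)])
E
```

```text
d [-0.0015, -0.0012, 0.1112] w [0.0003, 0.0, 0.0016] rows 1.4  now [ 0.4551 -0.3789  0.0929] psi 1.463 t 19.73 w 0.0854
[[270.6, 174.3], [288.6, 176.3], [293.9, 165.9], [277.2, 164.1]]
[[270.9, 167.4], [289.0, 169.3], [294.3, 159.3], [277.5, 157.6]]
[ 0.45530122 -0.37958604  0.09352458] [[295.2, 143.5], [272.5, 142.1]]
```

The side-view extents of the long block match the prediction to within 1 px. Going down.

play_rows(deltas=[[-0.0015,-0.001,0.05,0,0,0],[-0.0015,-0.001,0.08,0,0,0],[-0.0015,-0.001,0.1,0,0,0],[-0.0015,-0.001,0.11,0,0,0],[-0.0015,-0.001,0.11,0,0,0]])

```text
time: 20.4
eef_pos: [0.4538, -0.3808, 0.0043]
tool_rot: [3.141, 0.0, 1.461]
ft_force: [0.1, -0.1, 0.3]
gripper_width: 0.0853
grasp_force: 0.0
```

play_rows(deltas=[[0,0,0,0,0,0],[0,0,0,0,0,0],[0,0,0,0,0,0],[0,0,0,0,0,0]], grip=0, newtons=35)

```text
time: 20.9
eef_pos: [0.4543, -0.3812, 0.0051]
tool_rot: [3.14, 0.001, 1.461]
ft_force: [-0.3, 0.6, 7.6]
gripper_width: 0.0655
grasp_force: 39.9
```

play_rows(deltas=[[0,0,-0.02,0,0,0],[0,0,-0.06,0,0,0],[0,0,-0.12,0,0,0],[0,0,-0.12,0,0,0]])

```text
time: 21.4
eef_pos: [0.456, -0.3823, 0.1047]
tool_rot: [3.135, 0.005, 1.461]
ft_force: [-0.6, -1.0, -0.8]
gripper_width: 0.0656
grasp_force: 39.2
```

```bash
python3 - <<'E'
from h import *
b=-.082; c=np.array([.446,-.159])+np.array([np.cos(b),np.sin(b)])*.0715; print(c)
go(c[0],c[1],.1,np.pi/2+b); print(r.sense()["tool_rot"],r.sense()["ft_force"])
E
```

```text
[ 0.51725975 -0.16485643]
d [0.2786, 0.0464, 0.0048] w [0.0044, 0.003, -0.0175] rows 3.6  now [ 0.456  -0.3823  0.1047] psi 1.461 t 21.4 w 0.0656
[3.13467875 0.00468219 1.46129048] [-0.64538828 -0.98514915 -0.78715902]
```

play_rows(deltas=[[0.279,0.046,0,0,0,-0.0175],[0.279,0.046,0,0,0,-0.0175],[0.279,0.046,0,0,0,-0.0175],[0.279,0.046,0,0,0,-0.0175],[0.279,0.046,0,0,0,-0.0175],[0.279,0.046,0.03,0,0,-0.0175],[0.279,0.046,0.05,0,0,-0.0175],[0.279,0.046,0.05,0,0,-0.0175]])

```text
time: 22.4
eef_pos: [0.513, -0.1634, 0.0584]
tool_rot: [-3.138, -0.0, 1.488]
ft_force: [-0.5, -0.6, -0.0]
gripper_width: 0.0653
grasp_force: 39.1
```

```bash
python3 - <<'E'
from h import *
go(.5173,-.1649,.017,np.pi/2-.082)
t=cam("top"); g=t[0]
# block left/right ends in top view along rows (sat/val), block top z ~ eef+.023
e=r.sense()["eef_pos"]; z=e[2]-.004+.027
u=[proj(t,[.5173+dx,-.165+dy,z]).round(1).tolist() for dx,dy in((0,.061),(0,-.061),(.0335,0),(-.0335,0))]; print(u)
h=cv2.cvtColor(g,cv2.COLOR_BGR2HSV); r0=int(u[0][1])
for rr in(r0-4,r0,r0+4): print(rr,h[rr,294:356,1].tolist())
E
```

```text
d [-0.0015, 0.0056, 0.0518] w [-0.0022, -0.0003, -0.0007] rows 0.7  now [ 0.513  -0.1634  0.0584] psi 1.488 t 22.4 w 0.0653
[[305.4, 182.3], [351.8, 182.2], [328.2, 169.9], [328.9, 194.8]]
178 [21, 24, 34, 40, 45, 45, 43, 43, 43, 43, 47, 57, 77, 82, 82, 78, 77, 79, 81, 85, 91, 94, 95, 94, 91, 83, 46, 17, 7, 17, 20, 17, 15, 34, 80, 97, 99, 102, 103, 98, 90, 101, 114, 104, 100, 103, 93, 93, 107, 104, 93, 99, 108, 94, 94, 99, 104, 101, 104, 108, 97, 91]
182 [19, 20, 22, 27, 35, 37, 41, 41, 40, 40, 48, 62, 76, 76, 68, 63, 64, 64, 68, 70, 73, 75, 76, 79, 85, 86, 88, 79, 36, 21, 26, 21, 32, 46, 71, 91, 102, 92, 95, 92, 87, 94, 104, 94, 105, 102, 91, 93, 93, 100, 106, 87, 101, 110, 99, 106, 101, 101, 98, 103, 102, 99]
186 [21, 21, 20, 20, 19, 20, 19, 19, 19, 25, 42, 69, 83, 77, 67, 63, 63, 65, 66, 67, 66, 66, 65, 66, 65, 69, 74, 82, 81, 81, 73, 22, 34, 23, 28, 20, 32, 20, 19, 30, 43, 77, 96, 101, 97, 95, 101, 100, 101, 107, 98, 106, 101, 106, 99, 93, 101, 104, 96, 99, 102, 103]
```

play_rows(deltas=[[-0.0015,0.004,0.02,0,0,0],[-0.0015,0.004,0.035,0,0,0],[-0.0015,0.004,0.043,0,0,0],[-0.0015,0.004,0.046,0,0,0],[-0.0015,0.004,0.046,0,0,0]])

```text
time: 23.08
eef_pos: [0.5176, -0.1642, 0.023]
tool_rot: [-3.141, -0.0, 1.489]
ft_force: [-0.5, 0.6, -1.0]
gripper_width: 0.0657
grasp_force: 39.1
```

```bash
python3 - <<'E'
from h import *
go(.5173,-.1649,.0165,np.pi/2-.082);print(r.sense()["ft_force"])
E
```

```text
d [-0.0009, -0.0003, 0.0082] w [-0.0001, -0.0, 0.0001] rows 0.1  now [ 0.5176 -0.1642  0.023 ] psi 1.489 t 23.07 w 0.0657
[-0.48178178  0.6007582  -1.04417038]
```

play_rows(deltas=[[-0.0005,0,0.004,0,0,0],[-0.0005,0,0.006,0,0,0],[-0.0005,0,0.008,0,0,0],[-0.0005,0,0.008,0,0,0]])

```text
time: 23.58
eef_pos: [0.5176, -0.1648, 0.0171]
tool_rot: [3.142, 0.0, 1.489]
ft_force: [-2.7, 0.3, 3.4]
gripper_width: 0.0656
grasp_force: 39.7
```

play_rows(deltas=[[0,0,0.0003,0,0,0],[0,0,0.0003,0,0,0],[0,0,0,0,0,0],[0,0,-0.01,0,0,0],[0,0,-0.05,0,0,0],[0,0,-0.12,0,0,0],[0.1,0,-0.14,0,0,-0.15],[0.25,0.02,-0.14,0,0,-0.3],[0.3,0.03,-0.14,0,0,-0.4],[0.3,0.03,-0.14,0,0,-0.4],[0.3,0.03,-0.14,0,0,-0.4]], grip=0.92)

```text
time: 24.95
eef_pos: [0.5567, 0.0737, 0.1315]
tool_rot: [-3.132, 0.001, 2.122]
ft_force: [-27.6, -5.3, 30.6]
gripper_width: 0.0784
grasp_force: 20.3
```

```bash
cat > chk.py <<'E'
from h import *
t=cam("top")
# long block: brown on white board/grey table -> saturation mask in an enlarged crop, split from wood by row limit
print("long",rect(t,comp(t,(8,45,90),(30,200,255),(298,165,356,200)),.027))
h=cv2.cvtColor(t[0],cv2.COLOR_BGR2HSV)
for rr in(176,181,186): print(rr,h[rr,298:352,1].tolist())
for cc in(315,328,341): print(cc,h[165:202,cc,1].tolist())
E
python3 chk.py; python3 -c "
from h import *
go(.452,.383,.12,1.62+.48+np.pi/2)"
```

```text
long ((530.0, -167.4), (160.8, 98.4), np.float64(1.568))
176 [72, 46, 20, 38, 45, 46, 47, 55, 77, 87, 89, 90, 88, 89, 89, 96, 103, 106, 105, 101, 93, 89, 86, 84, 83, 84, 88, 86, 83, 80, 75, 74, 72, 73, 74, 75, 74, 76, 80, 81, 81, 80, 78, 73, 71, 68, 66, 62, 52, 39, 31, 30, 24, 23]
181 [68, 69, 71, 65, 79, 55, 30, 68, 77, 77, 78, 76, 75, 73, 79, 82, 84, 87, 85, 84, 83, 84, 83, 80, 80, 77, 75, 72, 71, 70, 72, 71, 73, 73, 76, 74, 71, 72, 71, 75, 73, 75, 76, 76, 78, 78, 78, 82, 84, 83, 65, 42, 22, 18]
186 [66, 67, 71, 69, 69, 71, 70, 75, 75, 73, 52, 25, 54, 68, 74, 77, 75, 74, 75, 77, 82, 83, 86, 89, 88, 88, 87, 82, 80, 78, 79, 83, 79, 84, 84, 80, 79, 78, 73, 73, 74, 73, 72, 73, 71, 71, 74, 75, 76, 71, 53, 32, 21, 19]
315 [48, 53, 50, 52, 52, 54, 46, 46, 71, 100, 108, 106, 102, 104, 98, 92, 87, 81, 82, 80, 77, 74, 72, 74, 71, 68, 66, 45, 25, 15, 20, 27, 28, 27, 27, 17, 38]
328 [47, 49, 52, 52, 49, 52, 51, 45, 45, 62, 73, 75, 73, 73, 72, 69, 72, 71, 74, 77, 78, 79, 83, 80, 82, 81, 82, 86, 87, 90, 96, 106, 104, 62, 37, 33, 39]
341 [55, 52, 49, 49, 47, 52, 55, 50, 43, 43, 56, 73, 79, 79, 78, 77, 76, 77, 74, 71, 72, 73, 70, 73, 71, 72, 69, 74, 73, 73, 71, 71, 73, 79, 65, 43, 29]
d [0.3979, 0.0908, 0.0136] w [-0.0042, -0.0042, -0.9864] rows 8.3  now [0.5567 0.0738 0.1315] psi 2.121 t 25.0 w 0.0784
```

The fingers touched the black stand (force 27 N in −x). Backing straight off toward the robot.

play_rows(deltas=[[0.01,-0.016,0,0,0,0],[0.03,-0.05,0,0,0,0],[0.065,-0.107,0,0,0,0],[0.065,-0.107,0,0,0,0],[0.065,-0.107,0,0,0,0]])

```text
time: 25.62
eef_pos: [0.462, 0.0724, 0.1294]
tool_rot: [3.14, 0.001, 2.117]
ft_force: [0.6, 0.1, 0.7]
gripper_width: 0.0785
grasp_force: 0.0
```

```bash
cat > chk.py <<'E'
from h import *
t=cam("top"); h=cv2.cvtColor(t[0],cv2.COLOR_BGR2HSV)
s=r.sense(); print(s["ft_force"],s["eef_pos"])
print("knob",rect(t,comp(t,(0,150,90),(6,255,255),(185,150,225,200)),.1) if 1 else 0)
for rr in(176,181,186,190): print(rr,h[rr,298:355,1].tolist())
for cc in(315,328,341): print(cc,h[165:202,cc,1].tolist())
go(.452,.383,.12,.48+np.pi)
E
python3 chk.py
```

```text
[ 0.3428911  -0.94915053  0.83846931] [0.46239425 0.07244578 0.12928354]Traceback (most recent call last):
  File "chk.py", line 4, in <module>
    print("knob",rect(t,comp(t,(0,150,90),(6,255,255),(185,150,225,200)),.1) if 1 else 0)
                        ~~~~^^^^^^^^^^^^^^^^^^^^^^^^^^^^^^^^^^^^^^^^^^^^
  File "h.py", line 27, in comp
    ct=max(cv2.findContours(m,cv2.RETR_EXTERNAL,cv2.CHAIN_APPROX_NONE)[0],key=cv2.contourArea)[:,0,:]
       ~~~^^^^^^^^^^^^^^^^^^^^^^^^^^^^^^^^^^^^^^^^^^^^^^^^^^^^^^^^^^^^^^^^^^^^^^^^^^^^^^^^^^^^
ValueError: max() iterable argument is empty
```

```bash
sed -i '/knob/d' chk.py; python3 chk.py
```

```text
[ 0.26092844 -0.30071638 -0.26402777] [0.46244257 0.07253255 0.12913811]
176 [42, 45, 45, 45, 45, 45, 47, 55, 74, 89, 90, 88, 87, 88, 91, 94, 100, 107, 102, 98, 91, 89, 86, 83, 82, 87, 87, 88, 82, 79, 76, 75, 71, 73, 73, 71, 72, 76, 80, 81, 80, 81, 76, 73, 71, 71, 65, 60, 53, 41, 33, 29, 24, 23, 27, 29, 34]
181 [41, 45, 44, 44, 46, 45, 56, 75, 82, 80, 76, 75, 73, 77, 81, 83, 84, 86, 85, 85, 82, 81, 85, 83, 79, 77, 77, 74, 72, 70, 72, 71, 73, 73, 77, 74, 74, 71, 73, 74, 75, 77, 76, 77, 78, 79, 79, 80, 80, 78, 54, 38, 23, 19, 18, 24, 32]
186 [22, 22, 22, 21, 23, 35, 50, 75, 78, 75, 72, 71, 73, 75, 75, 75, 76, 74, 75, 78, 78, 83, 86, 89, 90, 90, 86, 81, 79, 78, 79, 79, 82, 83, 84, 83, 78, 75, 74, 72, 74, 73, 72, 71, 70, 74, 71, 74, 76, 69, 52, 31, 23, 19, 21, 25, 36]
190 [22, 23, 22, 22, 28, 44, 62, 77, 77, 72, 72, 69, 68, 70, 71, 73, 72, 69, 72, 75, 78, 84, 86, 86, 86, 84, 82, 83, 82, 84, 81, 80, 78, 77, 77, 75, 74, 72, 70, 69, 72, 69, 71, 70, 69, 71, 72, 73, 74, 65, 47, 30, 22, 19, 19, 25, 35]
315 [54, 54, 53, 55, 55, 54, 43, 45, 68, 102, 107, 107, 105, 104, 96, 91, 86, 81, 79, 80, 76, 74, 72, 71, 70, 69, 71, 74, 76, 78, 81, 77, 51, 35, 30, 31, 30]
328 [51, 51, 52, 52, 53, 49, 44, 46, 49, 61, 72, 76, 75, 73, 72, 70, 72, 71, 73, 75, 78, 79, 80, 81, 83, 81, 82, 87, 88, 91, 98, 104, 100, 63, 39, 35, 39]
341 [52, 52, 51, 49, 54, 53, 52, 51, 44, 42, 56, 73, 80, 81, 79, 77, 77, 74, 75, 75, 71, 71, 72, 71, 71, 70, 71, 71, 72, 71, 72, 71, 75, 77, 64, 39, 31]
d [0.3385, 0.1902, 0.0116] w [0.0007, 0.001, -0.9582] rows 8.1  now [0.4624 0.0725 0.1291] psi 2.116 t 25.73 w 0.0789
```

```bash
python3 - <<'E'
from h import *
t=cam("top");s=cam("side")
for z in(.012,.039):
    print(z,"L",onz(t,(304,186),z)[:2].round(4),"R",onz(t,(348.2,186),z)[:2].round(4),"near",onz(t,(315,197.2),z)[:2].round(4),onz(t,(341,199.5),z)[:2].round(4),"far",onz(t,(328,173.7),z)[:2].round(4),onz(t,(315,172.7),z)[:2].round(4))
print("pred long L/R y at row", -.1648+.061,-.1648-.061,"near x",.5173-.0335)
c,q=np.array([.451,.383]),.49
R=np.array([[np.cos(q),-np.sin(q)],[np.sin(q),np.cos(q)]])
for k in(t,s):
    p=np.array([proj(k,[*(c+R@[a,b]),z]) for z in(0,.028) for a,b in((.0185,.0225),(-.0185,.0225),(-.0185,-.0225),(.0185,-.0225))]); print("pred",p.min(0).round(1),p.max(0).round(1))
ht=cv2.cvtColor(t[0],cv2.COLOR_BGR2HSV);hs=cv2.cvtColor(s[0],cv2.COLOR_BGR2HSV)
print(ht[198:222,114:142,1]);print(ht[210:222,114:142,2])
m=comp(s,(12,75,40),(28,255,200),(235,278,275,315));print("side",m.min(0),m.max(0))
E
```

```text
0.012 L [ 0.5214 -0.1053] R [ 0.5213 -0.2284] near [ 0.4896 -0.1353] [ 0.4831 -0.2072] far [ 0.5566 -0.1731] [ 0.5596 -0.1367]
0.039 L [ 0.516  -0.1033] R [ 0.5158 -0.2237] near [ 0.4849 -0.1327] [ 0.4785 -0.203 ] far [ 0.5504 -0.1697] [ 0.5533 -0.1341]
pred long L/R y at row -0.1038 -0.2258 near x 0.4838
pred [117.6 200.5] [140.7 221. ]
pred [241.7 279.1] [267.9 308.8]
[[ 55  53  55  55  53  56  56  56  53  56  55  57  56  57  53  54  57  51
   52  55  57  53  54  51  53  53  52  53]
 [ 57  56  53  53  54  54  54  56  54  55  56  56  51  56  56  53  53  55
   53  55  56  52  54  53  53  55  52  53]
 [ 55  55  55  55  54  55  56  57  56  54  56  55  57  55  57  54  57  62
   62  57  55  53  53  50  52  53  54  51]
 [ 54  56  53  55  55  55  53  56  52  54  54  54  58  58  69  80  89  88
   85  76  70  57  52  52  55  55  56  53]
 [ 57  55  57  57  55  51  55  54  54  55  55  62  72  89 102 111 111 113
  108  98  92  67  55  54  54  54  57  53]
 [ 57  55  55  56  56  55  55  53  56  60  72  89 100 110 118 120 123 117
  116 113  96  77  59  54  54  55  55  54]
 [ 55  55  53  53  55  55
[... 2847 characters left out ...]
31 135 147
  162 183 202 214 219 221 221 221 220 221]
 [224 223 224 224 222 222 218 200 180 166 158 149 140 141 152 166 178 192
  204 212 219 221 220 219 219 221 220 220]
 [223 223 224 225 225 224 223 210 183 159 148 148 157 176 193 208 213 217
  219 219 220 220 219 219 220 220 221 221]
 [223 224 224 225 225 226 225 220 205 187 180 182 195 212 220 221 220 219
  219 219 218 218 218 217 218 219 221 220]
 [226 225 225 226 227 226 225 223 221 215 212 212 218 221 222 221 219 218
  217 218 218 216 215 213 216 218 219 220]
 [227 228 228 229 229 228 225 223 222 222 222 222 222 223 222 221 220 218
  219 219 219 215 214 212 215 217 219 219]]
side [242.25       281.91666667] [265.75       309.91666667]
```

play_rows(deltas=[[0,0,-0.05,0,0,-0.1],[0.08,0.045,-0.05,0,0,-0.2],[0.16,0.09,-0.05,0,0,-0.3],[0.24,0.135,-0.05,0,0,-0.42],[0.3385,0.19,-0.05,0,0,-0.54],[0.3385,0.19,-0.03,0,0,-0.66],[0.3385,0.19,0,0,0,-0.78],[0.3385,0.19,0.01,0,0,-0.9],[0.3385,0.19,0.01,0,0,-0.963],[0.3385,0.19,0.01,0,0,-0.963],[0.3385,0.19,0.01,0,0,-0.963]], grip=0.9)

```text
time: 27.2
eef_pos: [0.4505, 0.3829, 0.1206]
tool_rot: [3.141, 0.0, -2.656]
ft_force: [0.4, -0.4, -0.6]
gripper_width: 0.0766
grasp_force: 0.0
```

```bash
python3 - <<'E'
from h import *
go(.452,.3855,.006,.49+np.pi);s=r.sense();print(s["joint_positions"].round(2),s["tool_rot"],s["ft_force"])
E
```

```text
d [-0.0031, 0.002, 0.1433] w [0.0001, 0.0, -0.0026] rows 1.8  now [0.4505 0.3829 0.1206] psi -2.656 t 27.2 w 0.0766
[-0.08  0.74 -0.96  1.79  0.72  1.    0.73] [ 3.14139357e+00  4.36493303e-05 -2.65569336e+00] [ 0.43285085 -0.3646299  -0.56954783]
```

play_rows(deltas=[[-0.003,0.002,0.06,0,0,0],[-0.003,0.002,0.1,0,0,0],[-0.003,0.002,0.13,0,0,0],[-0.003,0.002,0.143,0,0,0],[-0.003,0.002,0.143,0,0,0]])

```text
time: 27.82
eef_pos: [0.4515, 0.3856, 0.0063]
tool_rot: [3.142, -0.0, -2.654]
ft_force: [0.7, -0.1, 0.6]
gripper_width: 0.0766
grasp_force: 0.0
```

play_rows(deltas=[[0,0,0,0,0,0],[0,0,0,0,0,0],[0,0,0,0,0,0],[0,0,0,0,0,0],[0,0,0,0,0,0],[0,0,0,0,0,0]], grip=0, newtons=25)

```text
time: 28.58
eef_pos: [0.4521, 0.386, 0.0076]
tool_rot: [3.142, 0.002, -2.654]
ft_force: [-0.1, -0.4, 6.2]
gripper_width: 0.0448
grasp_force: 25.0
```

play_rows(deltas=[[0,0,-0.03,0,0,0],[0,0,-0.09,0,0,0],[0,0,-0.16,0,0,0],[0,0,-0.16,0,0,0]])

```text
time: 29.08
eef_pos: [0.4531, 0.388, 0.1402]
tool_rot: [3.14, 0.009, -2.653]
ft_force: [0.6, 0.7, -0.8]
gripper_width: 0.0451
grasp_force: 25.2
```

```bash
python3 - <<'E'
from h import *
b=-.082; c=np.array([.446,-.159])+np.array([-np.sin(b),np.cos(b)])*.0725; print(c)
go(c[0],c[1],.13,np.pi+b)
s=cam("side"); m=comp(s,(12,75,40),(28,255,200),(205,200,290,300));print("side",m.min(0),m.max(0))
e=r.sense()["eef_pos"]; c=e[:2];q=.49
R=np.array([[np.cos(q),-np.sin(q)],[np.sin(q),np.cos(q)]])
p=np.array([proj(s,[*(c+R@[a,d]),z+e[2]-.006]) for z in(0,.028) for a,d in((.0185,.0225),(-.0185,.0225),(-.0185,-.0225),(.0185,-.0225))]); print("pred",p.min(0).round(1),p.max(0).round(1))
E
```

```text
[ 0.45193834 -0.08674361]
d [0.2799, -0.5234, 0.0092] w [0.0029, 0.0052, 0.3632] rows 7.6  now [0.4531 0.388  0.1402] psi -2.653 t 29.07 w 0.0451
side [241.91666667 222.41666667] [258.58333333 248.41666667]
pred [241.4 221.1] [269.7 249.8]
```

play_rows(deltas=[[0.28,-0.523,0,0,0,0.363],[0.28,-0.523,0,0,0,0.363],[0.28,-0.523,0,0,0,0.363],[0.28,-0.523,0,0,0,0.363],[0.28,-0.523,0,0,0,0.363],[0.28,-0.523,0,0,0,0.363],[0.28,-0.523,0,0,0,0.363],[0.28,-0.523,0,0,0,0.363],[0.28,-0.523,0,0,0,0.363],[0.28,-0.523,0,0,0,0.363]])

```text
time: 30.38
eef_pos: [0.4494, -0.0884, 0.134]
tool_rot: [3.141, -0.001, 3.06]
ft_force: [-0.0, 0.8, 0.3]
gripper_width: 0.045
grasp_force: 25.2
```

```bash
python3 - <<'E'
from h import *
go(.4519,-.0867,.026,np.pi-.082); print(r.sense()["joint_positions"].round(2))
E
```

```text
d [-0.003, 0.0023, 0.135] w [0.0004, -0.0006, 0.0003] rows 1.7  now [ 0.4494 -0.0884  0.134 ] psi 3.06 t 30.38 w 0.045
[ 0.91  0.48 -0.95  2.09  0.53  0.83  1.13]
```

play_rows(deltas=[[-0.0025,0.002,0.06,0,0,0],[-0.0025,0.002,0.1,0,0,0],[-0.0025,0.002,0.125,0,0,0],[-0.0025,0.002,0.133,0,0,0],[-0.0025,0.002,0.133,0,0,0],[-0.0025,0.002,0.133,0,0,0]])

```text
time: 31.12
eef_pos: [0.4527, -0.0875, 0.0287]
tool_rot: [-3.141, 0.001, 3.06]
ft_force: [0.6, 0.1, -0.4]
gripper_width: 0.0451
grasp_force: 25.2
```

```bash
python3 - <<'E'
from h import *
go(.4519,-.0867,.0195,np.pi-.082); print(r.sense()["ft_force"])
E
```

```text
d [0.0011, 0.0009, 0.0115] w [-0.0001, 0.0009, 0.0004] rows 0.1  now [ 0.4527 -0.0875  0.0287] psi 3.06 t 31.12 w 0.0451
[ 0.57039359  0.10576203 -0.38329716]
```

play_rows(deltas=[[0.0005,0.0005,0.005,0,0,0],[0.0005,0.0005,0.009,0,0,0],[0.0005,0.0005,0.0115,0,0,0],[0.0005,0.0005,0.0115,0,0,0]])

```text
time: 31.62
eef_pos: [0.4519, -0.0876, 0.0194]
tool_rot: [-3.14, 0.0, 3.059]
ft_force: [-2.6, -1.6, 10.7]
gripper_width: 0.0451
grasp_force: 23.5
```

play_rows(deltas=[[0,0,-0.0005,0,0,0],[0,0,-0.0005,0,0,0],[0,0,-0.0005,0,0,0],[0,0,-0.01,0,0,0],[0,0,-0.05,0,0,0],[0,0,-0.12,0,0,0],[0,0,-0.2,0,0,0],[0,-0.1,-0.2,0,0,0],[0.02,-0.2,-0.2,0,0,0],[0.02,-0.4,-0.2,0,0,0],[0.02,-0.4,-0.2,0,0,0],[0.02,-0.4,-0.2,0,0,0],[0.02,-0.4,-0.2,0,0,0]], grip=0.62)

```text
time: 33.25
eef_pos: [0.4073, -0.4101, 0.1783]
tool_rot: [-3.141, -0.0, 3.051]
ft_force: [0.4, 1.1, -1.2]
gripper_width: 0.0531
grasp_force: 0.0
```

```bash
python3 - <<'E'
from h import *
t=cam("top");s=cam("side")
f=lambda c,x0,y0,w,h,W,H:cv2.resize(c[0][y0:y0+h,x0:x0+w],(W,H),interpolation=cv2.INTER_CUBIC)
A=f(t,283,162,84,70,480,400); B=f(s,250,150,60,50,320,266); C=f(s,215,165,90,67,320,334)
im=np.zeros((600,800,3),np.uint8); im[:400,:480]=A; im[:266,480:]=B; im[266:600,480:]=C; im[400:600,:480]=f(t,180,150,120,50,480,200)
cv2.imwrite("pics/end.png",im)
E
```

```text
(no output)
```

View pics/end.png

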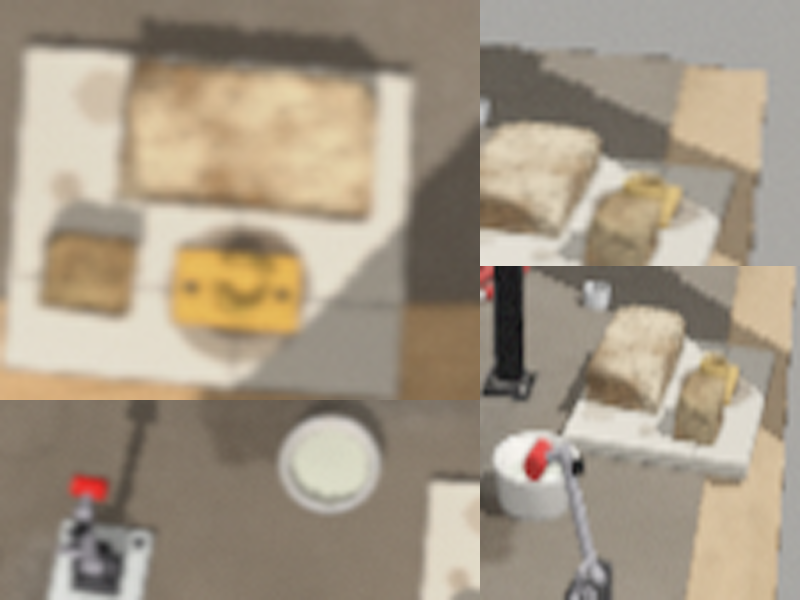

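The final view shows the plate on the spot with the ring in its middle. The long block is behind it and the small block is square at the left, both with gaps of about 2 cm. The finger is open, the flux pot and silver ring are unmoved, and the gripper is clear.

```bash
python3 -c "
from plant import r
print(r.hand_in())"
```

```text
the job is handed in; nothing more can be done
None
```

I handed the job in at about 33 s with everything placed as asked, but on the way to the small block the gripper fingers bumped the black stand: about 41 N in total at the wrist, and it may have passed the 40 N limit.

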